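# Fish the battery pack out from under the shelf and load it

## Task

The battery pack has slid too far under the low clear shelf for a hand to grip it. Take the hook tool, draw the pack out into the open with it (the gripper itself must not touch the pack under the shelf), and lay the hook flat on the table again the same way up. Then pick up the pack and set it down, without dropping it, flat in the battery bay of the project board, leaving the other things on the bench where they are.

Things in the scene. Friction and masses are not known exactly. Their poses are not given: they have to be found in the camera images.
- pack: Battery holder, two orange and silver cells in line in a black case; loose, about 150 g. 112 long (its x) x 32 wide (its y) x 24 mm high (the round cells show to 26). Origin at the centre of its underside, z up. It starts flat under the shelf, long axis roughly along the front edge; it may go into the bay either way round.
- hook: L-shaped hook lying flat, loose, 160 g, underside flush. Blue handle 24 wide, 30 mm high, from x -30 to 40. Steel shaft 8 wide, 10 mm high, along +x at y 0, to x 180. There the steel toe, 10 mm high, turns to -y: x 170 to 180, y 0 to -85. Origin on the underside below the handle's grip point, z up. Centre of mass 27 mm ahead of it.
- shelf: Fixed low shelf, clear plastic, orange strip on its front edge. Origin on the table (z = 0) below the front edge's middle; +x runs in under it (200 mm deep), y along the edge (-200 to 200), z up. Board's underside 85, top 91, strip's top 95 mm high. 12 mm square posts at the four corners, else open all round. A meter and a spool stand on the back of its top, up to 131 mm high.
- bay (a point): Centre of the battery bay's floor on the fixed plywood project board (200 x 150 mm); the floor is 6 mm above the table. Inside 124 mm along the point's x, 44 mm along its y; walls 4 thick, 10 mm high over the floor; z up. Small components, up to 16 mm above the table, at y below -62 mm; an orange and purple panel 55 mm high at y = -98 mm.
- red_spool: Bystander: red wire spool with white flanges, 52 mm diameter, 40 mm high, standing under the back edge of the shelf, behind the pack; origin at the centre of its underside.
- solder_spool: Bystander: solder spool, grey with white flanges, 58 mm diameter, 45 mm high; origin at the centre of its underside.
- tin: Bystander: round brass tin, 68 mm diameter, 24 mm high; origin at the centre of its underside.
- cap: Bystander: red round lid, 66 mm diameter, 12 mm high; origin at the centre of its underside.
- pliers: Bystander: black pliers, about 150 mm long, 14 mm high, lying flat; origin at the pivot on its underside, jaws to +x.
- screwdriver: Bystander: red-handled screwdriver, 200 mm long, 26 mm thick, lying along its x with the tip at +x; origin at its middle, at table height.
There are look-alikes about, which are no part of the job. Of the things that look like the hook, the smaller one is meant.

How it is judged (in metres and radians):
On the way, in this order (a step that is already met when the one before it is completed fails the run):
1. the hook is drawing the pack out: they touch, the pack has moved more than 20 mm, and its centre is between 60 mm behind and 40 mm in front of the shelf's front edge (contact force between hook and pack above 0.05 N and distance of pack from where it was at the start of the episode above 0.02 m and x of pack in the frame of shelf between -0.04 and 0.06 m).
2. the pack lies in the open, its centre at least 50 mm in front of the shelf's front edge (x of pack in the frame of shelf below -0.05 m), for 0.2 s.
At the end, for the whole second after the job is handed in: The pack rests flat on the floor of the bay (within 10 mm of its centre along each side, 5 mm in height, tilt under 0.08 rad, long axes within 0.2 rad) and the hook lies flat on the table, the same way up as at the start (within 6 mm of it, tilt under 0.06 rad), both at rest (x of pack in the frame of bay between -0.01 and 0.01 m and y of pack in the frame of bay between -0.01 and 0.01 m and z of pack in the frame of bay between -0.005 and 0.005 m and angle between pack's own z axis and vertical below 0.08 rad and angle between the x axis of pack and the x axis of bay, either way round below 0.2 rad and linear speed of each of pack, hook below 0.02 m/s and height (world z) of hook below 0.006 m and angle between hook's own z axis and vertical below 0.06 rad); the robot touches nothing.
It fails at once if the gripper or arm touches the pack while the pack's centre is still under the shelf or less than 20 mm in front of its front edge (x of pack in the frame of shelf between -0.02 and 0.22 m and height (world z) of pack below 0.06 m and contact force between any of the fingers, the arm and pack above 0.3 N).
It fails at once if the pack is let go in the air over the bay (more than 30 mm above its floor) (horizontal distance between pack and bay below 0.08 m and z of pack in the frame of bay above 0.03 m and contact force between the fingers and pack below 0.02 N).
It fails at once if a bystander is shoved more than 30 mm (distance of any of red_spool, solder_spool, tin, cap, pliers, screwdriver from where it was at the start of the episode above 0.03 m).
It also fails if it takes over 69 s, if anything falls off the work surface, if the arm or the gripper's body presses on something with over 40 N, if the wrist force passes 120 N, or if a joint passes its speed limit or range.

## Robot

A 6-joint arm with a two-finger parallel gripper is mounted at the origin on the work surface. World frame = base frame: x ahead of the robot, y to its left, z up, the work surface at z = 0. Lengths are in m, angles in degrees, forces in N, time in s.
With the tool pointing down it reaches from about 0.35 to 0.875 m from the base axis. Payload 4.2 kg.
Tool frame: the origin (TCP) lies at the very end of the fingers, on their centre line; the grasp point (between the pads) lies 19 mm behind it; z points along the fingers, y is the line along which they close (so a half turn about z gives the same grasp; the last joint's range is limited). The gripper opens to 87 mm and grips with 3 to 60 N. Pads are 19 mm wide; open, the fingers measure 117 mm over their backs; the gripper's body (75 mm by 190 mm) begins 51 mm behind the grasp point.
Start: joints at [82.139, 22.042, 0.453, 0, -68.411, -14.817], TCP at [0.241, 0.577, 0.223] pointing down, gripper open.
Joint ranges: [-179.83, 179.83], [-69.29, 118.12], [-61.27, 80.66], [-181.25, 117.63], [-171.15, -9.14], [-177.46, 177.46]. Speed limits (degrees/s): [159.86, 159.86, 180, 180, 180, 180].

## Interface

Orientations are given as a 3x3 rotation matrix whose columns are the frame's x, y, z axes.
In Python, from station import sense, cams, r gives the robot as it stands. The module is installed in compiled form; this text tells all that it offers.
- The arm moves only by the tool step_arm, never from a script. Its argument "targets" is text: rows parted by semicolons, each of 4 numbers parted by spaces: the shift along the tool's x, y, z in cm, then the turn about the tool's z in degrees. In form: x y z turn; .... A call has 1 to 12 rows; each row shifts and turns the commanded pose from where the row before left it, along the tool's axes as they then stand; what a row does not reach is not made up. A row lasts 1/12 s, in which the tool goes at most 41.7 mm and 7.16 degrees, less where a joint would pass 70% of its speed; a pose out of reach is approached as far as the arm can. A call with a gripper value outside its range is refused whole. "claw" is the finger opening in cm, from 0 to 8.7, set as the call begins (left out, the last holds). The fingers move at their own pace and stop on an object; the grip force is fixed at half the most. Time passes only in rows, so rows that do not move let the fingers close. It gives the time, the measured TCP pose, the force, the opening and the grip force at its end, in the units of the state.
- sense(): the state, without advancing time (a new reading comes with each control period).
- cams.capture(name): name is "side" or "top"; returns a dict with "frame" (384x512x3 uint8, blue, green, red), "vertical_fov" (degrees; the focal length in pixels is half the picture's height over the tangent of half this angle, whatever the lens; pixels are square), "cx", "cy" (the principal point, pixels), "eye" and "rotation" of the camera in the world. Camera axes: x right, y down, z forward; pixel columns grow to the right and rows downward; lengths in m; the calibration is good to about 2 mm. A picture is of the moment at which its call begins. There is no depth.
- r.finish_job(): hands the job in; it is judged then, once.
The state is a dict: "time_s": time; "joints": joint angles; "joint_velocities": joint speeds; "effort": joint torques, N m; "tcp_pos": TCP position; "ee_rot": TCP orientation; "wrist_force": force on the tool from outside, world axes, zero at the start; "moment": the same for the moment, N m; "gripper_width": opening from 0.0 (shut) to 1.0 (fully open); "gripper_force": force on a finger pad.
Only numpy, scipy, OpenCV 4.12 (cv2) and the standard library are available. Lean on these libraries where they do the work, as an engineer would, in place of code of your own. Each camera call takes 0.05 s, during which the arm holds its last target. There are 200 camera calls.

## Working session

There is one attempt and no reset: what is moved stays moved. The work goes in short steps, Python scripts to look and compute and a tool call to move; the robot and the scene stay as the last step left them, time stands still between calls to the robot, and variables do not carry over. Pictures are saved under pics/ and viewed, at most 10 in all, crops included, and the job is handed in when it is done.

Besides the shell and the picture viewer there is one more tool, called after "Request:" as a command line: name --argument value ..., lists and objects as JSON in quotes. step_arm: Moves the arm, as the interface text tells. Its arguments: {"type":"object","properties":{"targets":{"type":"string"},"claw":{"type":"number"}},"required":["targets"]}

```bash
mkdir -p pics; cat > h.py <<'E'
import numpy as np,cv2
from station import sense,cams,r
def cap(n,f):
    d=cams.capture(n); cv2.imwrite('pics/'+f,d['frame']); 
    np.save('pics/'+f+'.npy',dict(fov=d['vertical_fov'],cx=d['cx'],cy=d['cy'],eye=np.array(d['eye']),R=np.array(d['rotation'])),allow_pickle=True); return d
def ld(f): return np.load('pics/'+f+'.npy',allow_pickle=True).item()
def ray(c,u,v):
    f=192/np.tan(np.radians(c['fov'])/2); return c['R']@np.array([(u-c['cx'])/f,(v-c['cy'])/f,1.])
def onz(c,u,v,z):
    d=ray(c,u,v); return c['eye']+d*(z-c['eye'][2])/d[2]
def proj(c,p):
    f=192/np.tan(np.radians(c['fov'])/2); q=c['R'].T@(np.array(p)-c['eye']); return f*q[:2]/q[2]+[c['cx'],c['cy']]
def tri(c1,p1,c2,p2):
    a,b=ray(c1,*p1),ray(c2,*p2); a/=np.linalg.norm(a); b/=np.linalg.norm(b)
    s=np.linalg.lstsq(np.c_[a,-b],c2['eye']-c1['eye'],rcond=None)[0]
    x,y=c1['eye']+s[0]*a,c2['eye']+s[1]*b; return (x+y)/2,np.linalg.norm(x-y)
E
python3 - <<'E'
from h import *
for n in('side','top'):
    d=cap(n,n+'0.png'); print(n,d['frame'].shape,d['vertical_fov'],d['cx'],d['cy'],d['eye'],d['rotation'])
    cv2.imwrite('pics/%s0b.png'%n,cv2.resize(d['frame'],(800,600),interpolation=cv2.INTER_CUBIC))
s=sense();print(s['tcp_pos'],s['ee_rot'],s['wrist_force'],s['gripper_width'])
E
```

```text
side (384, 512, 3) 54.580581526875264 259.30665953914615 190.48369233964684 [ 0.02252406 -0.85636038  0.67468767] [[ 0.86866972 -0.27137386  0.41445041]
 [-0.49499742 -0.44210492  0.74801122]
 [-0.01976013 -0.85492658 -0.51837252]]
top (384, 512, 3) 47.662525256896274 251.75463878618467 192.10248530654408 [0.29850261 0.03483332 1.22892963] [[-0.00614718 -0.98194878  0.18904711]
 [-0.99983633  0.00925233  0.01554715]
 [-0.01701563 -0.1889206  -0.98184493]]
[0.24075329 0.57617789 0.22158207] [[ 9.22627924e-01 -3.85690630e-01 -6.72208121e-04]
 [-3.85691207e-01 -9.22626126e-01 -1.82326749e-03]
 [ 8.30204139e-05  1.94146226e-03 -9.99998112e-01]] [-0.74976715 -0.05406792  0.2767827 ] 1.000731001474565
```

View pics/side0b.png

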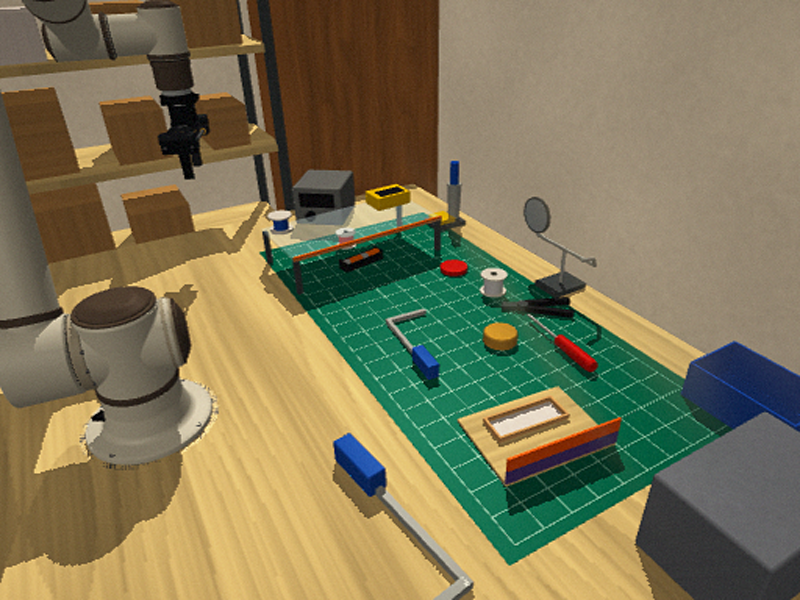

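View pics/top0b.png

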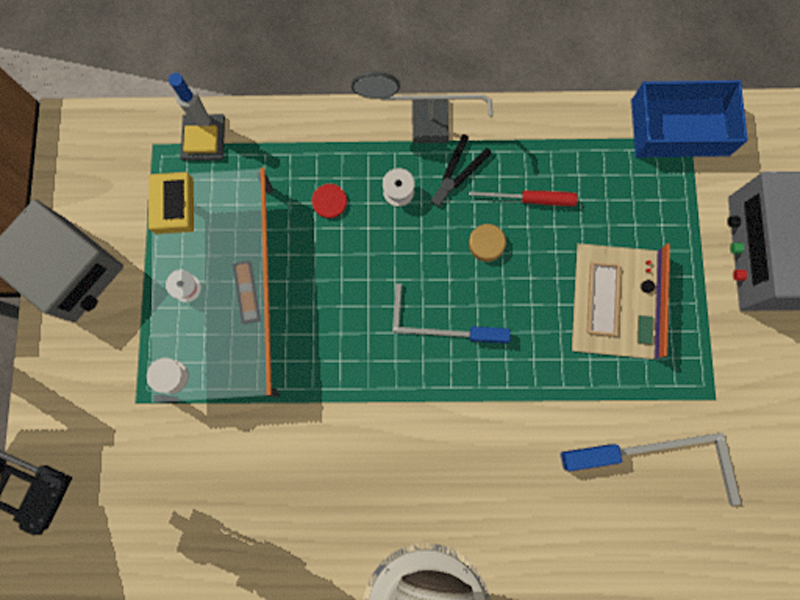

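Both pictures show the scene clearly. Hook-like candidates (800x600 top picture): a hook on the mat with its handle at (490,335), about 115 px long, and one on the wood with its handle at (590,458), about 165 px long. The smaller one, on the mat, is meant. Pack candidate: only the one at (247,292) under the shelf. The white spools stand at (180,285) and (165,376), the bay is at (604,300) and the shelf's strip runs (263,170)-(269,395).

```bash
python3 - <<'E'
from h import *
t,s=cv2.imread('pics/top0.png'),cv2.imread('pics/side0.png')
a=cv2.resize(t[95:265,80:345],(795,510),interpolation=cv2.INTER_CUBIC)   # x3
cv2.imwrite('pics/ct.png',a)
b=cv2.resize(s[115:315,160:425],(795,600),interpolation=cv2.INTER_CUBIC)
cv2.imwrite('pics/cs.png',b)
E
```

```text
(no output)
```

View pics/ct.png

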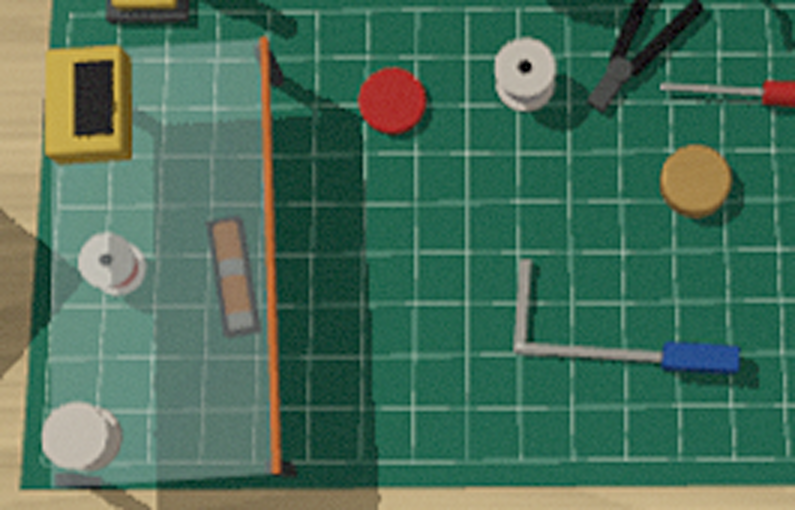

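View pics/cs.png

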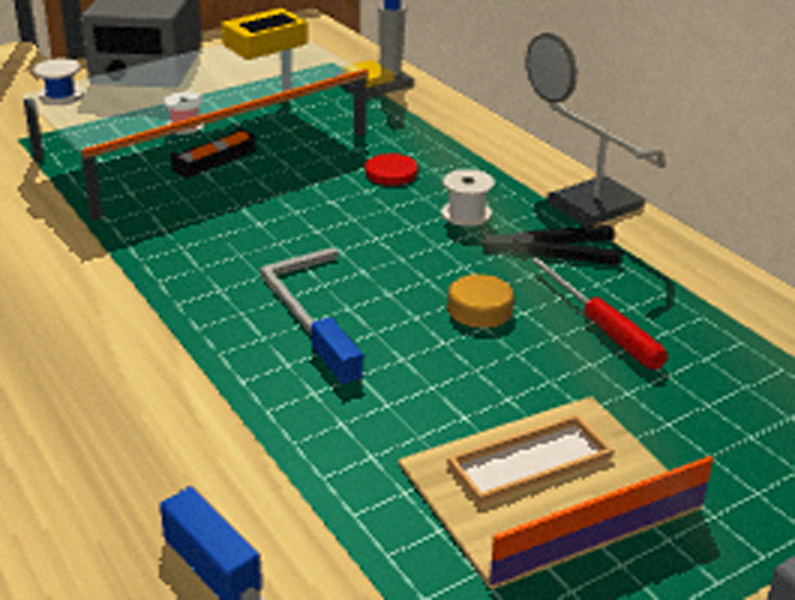

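The crops confirm the choice. In the top crop the hook's blue handle spans (664,342)-(740,372), the toe's corner is at (519,350) and its tip at (525,260). The pack's corners are (208,222), (239,217), (260,330), (228,337), and the red spool is at (110,263) under the shelf. In the side crop the bay is at (530,450).

```bash
cat >> h.py <<'E'
T=lambda p:((p[0]+.5)/3-.5+80,(p[1]+.5)/3-.5+95)
S=lambda p:((p[0]+.5)/3-.5+160,(p[1]+.5)/3-.5+115)
B=lambda p:((p[0]+.5)/1.5625-.5,(p[1]+.5)/1.5625-.5)
E
python3 - <<'E'
from h import *
np.set_printoptions(precision=4,suppress=True)
t,s=ld('top0.png'),ld('side0.png')
for n,a,b in [('strip+x',(263,38),(368,72)),('strip-x',(277,473),(85,152)),('hnd c top',(701,357),(336,338)),('toecorner',(519,350),(267,270)),('toetip',(525,260),(334,252)),('pack c',(234,277),(213,148)),('tin',(696,178),(481,290)),('redsp',(105,258),(183,100))]:
    print(n,*tri(t,T(a),s,S(b)))
for n,p,z in [('pack',(208,222),.024),('pack',(239,217),.024),('pack',(260,330),.024),('pack',(228,337),.024),('hnd',(664,342),.03),('hnd',(740,348),.03),('hnd',(738,372),.03),('hnd',(662,366),.03),('toecorner',(517,352),.01),('toetip',(525,260),.01),('redsp',(105,258),.04),('strip',(263,38),.095),('strip',(277,473),.095)]:
    print(n,onz(t,*T(p),z))
for p in [(591,262),(619,264),(617,337),(588,335)]: print('bay rim',onz(t,*B(p),.016))
for p in [(449,461),(590,404),(613,452),(474,500)]: print('bay rim side',onz(s,*S(p),.016))
# bay floor white blob in top view
im=cv2.imread('pics/top0.png'); m=(im.min(2)>175).astype(np.uint8); m[:,:370]=0; m[:160]=0;m[220:]=0;m[:,400:]=0
n,l,st,c=cv2.connectedComponentsWithStats(m); i=1+st[1:,4].argmax(); pts=np.argwhere(l==i)[:,::-1].astype(np.float32)
print(st[i],cv2.minAreaRect(pts)); 
for q in cv2.boxPoints(cv2.minAreaRect(pts)): print(onz(t,*q,.006))
print(onz(t,*c[i],.006))
E
```

```text
strip+x [0.763  0.2864 0.087 ] 0.0032273582393860735
strip-x [0.3616 0.2613 0.09  ] 0.003773191655494909
hnd c top [ 0.4684 -0.1177  0.0266] 0.0024089011855352666
toecorner [0.4811 0.0509 0.0051] 0.005645506613414419
toetip [0.5662 0.0456 0.0036] 0.0003461420579854986
pack c [0.5502 0.3223 0.0174] 0.002287869880309172
tin [ 0.6418 -0.1193  0.0215] 0.002152696878183877
redsp [0.5648 0.441  0.0355] 4.9547525784800286e-05
pack [0.6016 0.3479 0.024 ]
pack [0.6063 0.3183 0.024 ]
pack [0.4967 0.2948 0.024 ]
pack [0.4903 0.3247 0.024 ]
hnd [ 0.4811 -0.083   0.03  ]
hnd [ 0.4749 -0.1531  0.03  ]
hnd [ 0.4525 -0.1504  0.03  ]
hnd [ 0.4587 -0.0805  0.03  ]
toecorner [0.4758 0.0538 0.01  ]
toetip [0.5646 0.0456 0.01  ]
redsp [0.5638 0.4395 0.04  ]
strip [0.7582 0.2852 0.095 ]
strip [0.3596 0.2608 0.095 ]
bay rim [ 0.6003 -0.3075  0.016 ]
bay rim [ 0.596  -0.3582  0.016 ]
bay rim [ 0.4616 -0.3454  0.016 ]
bay rim [ 0.4657 -0.294   0.016 ]
bay rim side [ 0.4691 -0.302   0.016 ]
bay rim side [ 0.6205 -0.3073  0.016 ]
bay rim side [ 0.5945 -0.3643  0.016 ]
bay rim side [ 0.4595 -0.349   0.016 ]
[391 172   3   7   8] ((392.39190673828125, 174.85134887695312), (6.082762718200684, 1.8083888292312622), 80.53767395019531)
[ 0.5891 -0.3465  0.006 ]
[ 0.5899 -0.3517  0.006 ]
[ 0.5722 -0.3534  0.006 ]
[ 0.5714 -0.3482  0.006 ]
[ 0.5809 -0.3503  0.006 ]
```

Request:
step_arm --targets "0 0 0 6.6;0 0 0 6.6;0 0 0 6.6;0 0 0 6.6;0 0 0 6.6;0 0 0 6.6;0 0 0 6.6;0 0 0 6.6;0 0 0 6.6;0 0 0 6.6;0 0 0 6.6;0 0 0 0" --claw 8.7

```text
time_s: 1.1
tcp_pos: [0.2408, 0.5764, 0.2219]
ee_rot: [[-0.094, -0.996, -0.0], [-0.996, 0.094, -0.001], [0.001, 0.0, -1.0]]
wrist_force: [-0.9, -0.2, -0.8]
gripper_width: 1.002
gripper_force: 0.0
```

```bash
cat >> h.py <<'E'
np.set_printoptions(precision=4,suppress=True)
def go(x,y,z,yaw=None):
    s=sense(); R=np.array(s['ee_rot']); p=np.array(s['tcp_pos']); a=np.degrees(np.arctan2(R[1,0],R[0,0]))
    print('t',s['time_s'],'p',p,'yaw',round(a,2),'tilt',R[:2,2],'F',np.round(s['wrist_force'],1),'shift cm',R.T@(np.array([x,y,z])-p)*100,'turn',None if yaw is None else a-yaw)
E
python3 - <<'E'
from h import *
s=ld('side0.png'); p=np.array([.2408,.5762,.2216]); X=np.array([.9226,-.3857,0]);Y=np.array([-.3857,-.9226,0])
for n,v in(('x',X),('y',Y)):
  for k in(-.095,-.0375,.0375,.095): print(n,k,proj(s,p+v*k+[0,0,.08])*1.5625)
print('tcp',proj(s,p)*1.5625)
go(.466,-.122,.15,-95.2)
E
```

```text
x -0.095 [143.296  139.5649]
x -0.0375 [168.8841 138.2211]
x 0.0375 [201.9544 136.4844]
x 0.095 [227.0772 135.165 ]
y -0.095 [193.1361 126.6473]
y -0.0375 [188.5981 132.9767]
y 0.0375 [182.1753 141.9349]
y 0.095 [176.8161 149.4097]
tcp [192.6426 170.5787]
t 1.1 p [0.2408 0.5764 0.2219] yaw -95.39 tilt [-0.0005 -0.0012] F [-0.9 -0.2 -0.8] shift cm [ 67.4024 -28.9888   7.2636] turn -0.19329620137726522
```

Request:
step_arm --targets "2 -0.9 0 0;3.6 -1.6 0 0;3.6 -1.6 0 0;3.6 -1.6 0 0;3.6 -1.6 0 0;3.6 -1.6 0 0;3.6 -1.6 0 0;3.6 -1.6 0 0;3.6 -1.6 0 0;3.6 -1.6 0 0;3.6 -1.6 0 0;3.6 -1.6 0 0"

```text
time_s: 2.1
tcp_pos: [0.3868, 0.1435, 0.2227]
ee_rot: [[-0.088, -0.996, 0.0], [-0.996, 0.088, 0.0], [-0.0, -0.0, -1.0]]
wrist_force: [0.9, 0.8, -1.2]
gripper_width: 1.0
gripper_force: 0.0
```

Request:
step_arm --targets "3.6 -1.6 0 0;3.6 -1.6 0 0;3.6 -1.6 0 0;3.6 -1.6 1 0;3.6 -1.6 2 0;3.6 -1.6 2 0;2 -0.9 2 0;0 0 0 0;0 0 0 0"

```text
time_s: 2.85
tcp_pos: [0.4674, -0.0962, 0.1534]
ee_rot: [[-0.093, -0.996, -0.004], [-0.996, 0.093, -0.0], [0.001, 0.004, -1.0]]
wrist_force: [0.1, -0.1, 0.5]
gripper_width: 0.998
gripper_force: 0.0
```

```bash
python3 - <<'E'
from h import *
go(.467,-.11,.004,-95.2)
E
```

```text
t 2.85 p [ 0.4674 -0.0962  0.1534] yaw -95.31 tilt [-0.0038 -0.0005] F [ 0.1 -0.1  0.5] shift cm [ 1.3617 -0.1413 14.9359] turn -0.10954077932578343
```

Request:
step_arm --targets "0.6 0 2 0;0.7 0 2.5 0;0 0 2.5 0;0 0 2.5 0;0 0 2 0;0 0 1.5 0;0 0 1 0;0 0 0.6 0;0 0 0 0;0 0 0 0"

```text
time_s: 3.68
tcp_pos: [0.4678, -0.1073, 0.0096]
ee_rot: [[-0.09, -0.996, 0.001], [-0.996, 0.09, -0.0], [-0.0, -0.001, -1.0]]
wrist_force: [-0.9, 0.3, 0.2]
gripper_width: 1.002
gripper_force: 0.0
```

```bash
python3 - <<'E'
from h import *
go(.467,-.11,.004,-95.2)
E
```

```text
t 3.6833 p [ 0.4678 -0.1073  0.0096] yaw -95.16 tilt [ 0.0014 -0.    ] F [-0.9  0.3  0.2] shift cm [0.276  0.059  0.5576] turn 0.044360229768201975
```

Request:
step_arm --targets "0.2 0 0.4 0;0 0 0 0;0 0 0 0;0 0 0 0;0 0 0 0;0 0 0 0;0 0 0 0;0 0 0 0;0 0 0 0;0 0 0 0;0 0 0 0;0 0 0 0" --claw 0

```text
time_s: 4.68
tcp_pos: [0.4672, -0.1099, 0.0049]
ee_rot: [[-0.092, -0.996, 0.0], [-0.996, 0.092, -0.0], [-0.0, -0.0, -1.0]]
wrist_force: [-0.1, 0.3, -0.6]
gripper_width: 0.274
gripper_force: 30.0
```

Request:
step_arm --targets "0 0 -0.5 0;0 0 -1 0;0 0 -1.5 0;0 0 -1 0;0 0 0 0;0 0 0 0"

```text
time_s: 5.18
tcp_pos: [0.4668, -0.1099, 0.0451]
ee_rot: [[-0.092, -0.996, 0.001], [-0.996, 0.092, 0.0], [-0.0, -0.001, -1.0]]
wrist_force: [-0.9, 1.1, -2.5]
gripper_width: 0.273
gripper_force: 30.0
```

```bash
python3 - <<'E'
from h import *
go(.467,-.11,.004,-95.2); print(sense()['gripper_width']*87)
a=cap('top','top1.png')['frame'];b=cap('side','side1.png')['frame']
cv2.imwrite('pics/c1.png',np.vstack([cv2.resize(a[150:250,180:345],None,fx=3,fy=3,interpolation=2),cv2.resize(b[170:270,220:385],None,fx=3,fy=3,interpolation=2)]))
E
```

```text
t 5.1833 p [ 0.4668 -0.1099  0.0451] yaw -95.29 tilt [0.0008 0.0003] F [-0.9  1.1 -2.5] shift cm [ 0.015  -0.0134  4.1119] turn -0.09389546526234938
23.788469238050066
```

View pics/c1.png

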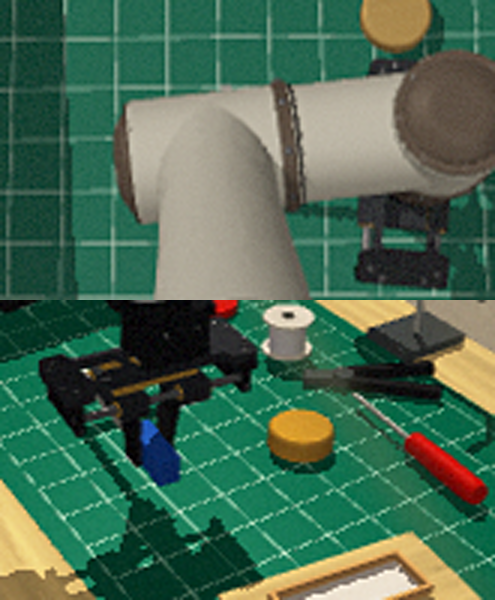

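The hook is gripped and hangs level, with the handle between the fingers at (155,455).

Request:
step_arm --targets "0 0 0 -5.7;0 0 0 -5.7;0 0 0 -5.7;0 0 0 0"

```text
time_s: 5.62
tcp_pos: [0.4662, -0.11, 0.0439]
ee_rot: [[0.206, -0.978, -0.002], [-0.978, -0.206, -0.0], [-0.0, 0.002, -1.0]]
wrist_force: [-1.0, -0.3, -1.4]
gripper_width: 0.272
gripper_force: 30.0
```

```bash
python3 - <<'E'
from h import *
go(.537,.047,.045,-78.2); go(.508,.184,.045,-78.2)
E
```

```text
t 5.6167 p [ 0.4662 -0.11    0.0439] yaw -78.09 tilt [-0.0021 -0.0001] F [-1.  -0.3 -1.4] shift cm [-13.8969 -10.1658  -0.1246] turn 0.10642059914651725
t 5.6167 p [ 0.4662 -0.11    0.0439] yaw -78.09 tilt [-0.0021 -0.0001] F [-1.  -0.3 -1.4] shift cm [-27.9005 -10.1547  -0.1195] turn 0.10642059914651725
```

Request:
step_arm --targets "-1 -0.8 0 0;-2 -1.5 0 0;-2.2 -1.6 0 0;-2.2 -1.6 0 0;-2.2 -1.6 0 0;-2.2 -1.6 0 0;-2 -1.4 0 0;0 0 0 0;0 0 0 0"

```text
time_s: 6.37
tcp_pos: [0.5377, 0.0474, 0.0442]
ee_rot: [[0.205, -0.979, -0.001], [-0.979, -0.205, -0.0], [0.0, 0.001, -1.0]]
wrist_force: [-0.6, 0.4, -2.4]
gripper_width: 0.274
gripper_force: 30.0
```

```bash
python3 - <<'E'
from h import *
go(.508,.184,.045,-78.2)
a=cap('top','top2.png')['frame'];b=cap('side','side2.png')['frame']
cv2.imwrite('pics/c2.png',np.vstack([cv2.resize(a[100:200,80:265],None,fx=3,fy=3,interpolation=2),cv2.resize(b[130:230,160:345],None,fx=3,fy=3,interpolation=2)]))
E
```

```text
t 6.3667 p [0.5377 0.0474 0.0442] yaw -78.16 tilt [-0.0009 -0.0002] F [-0.6  0.4 -2.4] shift cm [-13.975    0.0996  -0.0832] turn 0.04343660014764339
```

View pics/c2.png

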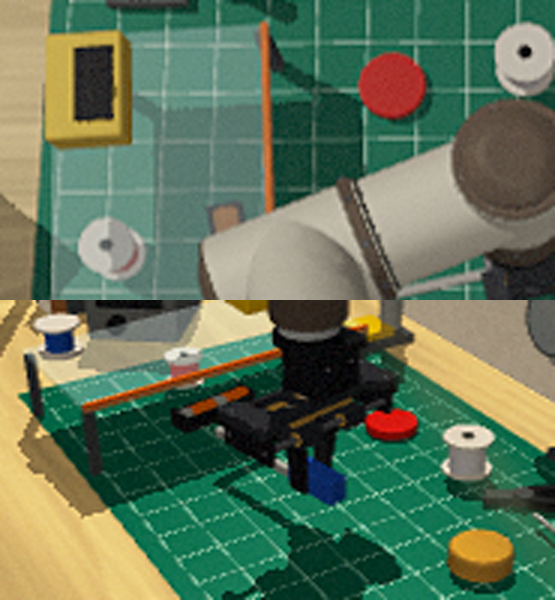

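The hook is level in front of the shelf, heading along the pack's axis, and nothing is in its way. The pack shows at (205,405) in the lower half.

Request:
step_arm --targets "-1 0 0 0;-1.5 0 0 0;-1.5 0 0 0;-1.5 0 0 0;-1.5 0 0 0;-1.5 0 0 0;-1.5 0 0 0;-1.5 0 0 0;-1.5 0 0 0;-1 0 0 0;0 0 0 0;0 0 0 0"

```text
time_s: 7.47
tcp_pos: [0.5085, 0.1828, 0.0448]
ee_rot: [[0.205, -0.979, -0.0], [-0.979, -0.205, -0.0], [0.0, 0.0, -1.0]]
wrist_force: [-0.3, -0.3, -1.1]
gripper_width: 0.276
gripper_force: 30.0
```

```bash
python3 - <<'E'
from h import *
go(.508,.184,.007,-78.2)
b=cap('side','side3.png')['frame']
cv2.imwrite('pics/c3.png',cv2.resize(b[120:230,160:320],None,fx=5,fy=5,interpolation=2))
E
```

```text
t 7.4667 p [0.5085 0.1828 0.0448] yaw -78.18 tilt [-0.0004 -0.0002] F [-0.3 -0.3 -1.1] shift cm [-0.1296  0.0186  3.7806] turn 0.024798062373733387
```

View pics/c3.png

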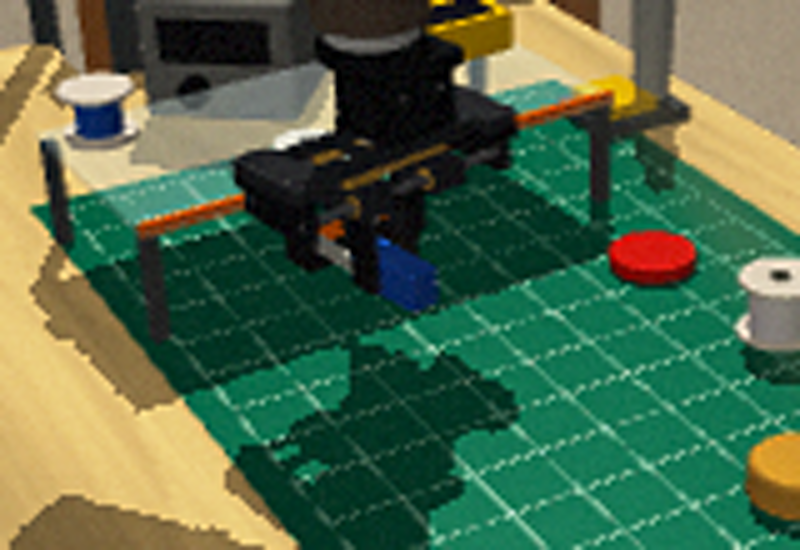

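The hook is in under the shelf beside the pack, with its shaft at (335,255) and the body clear of the strip. Next I lower it.

Request:
step_arm --targets "-0.2 0 0.8 0;0 0 0.8 0;0 0 0.8 0;0 0 0.6 0;0 0 0.4 0;0 0 0.3 0;0 0 0 0;0 0 0 0"

```text
time_s: 8.18
tcp_pos: [0.5085, 0.1848, 0.0077]
ee_rot: [[0.205, -0.979, -0.0], [-0.979, -0.205, -0.0], [0.0, 0.0, -1.0]]
wrist_force: [0.7, 0.1, -1.5]
gripper_width: 0.273
gripper_force: 30.0
```

```bash
python3 - <<'E'
from h import *
go(.508,.184,.007,-78.2);print(sense()['moment'])
E
```

```text
t 8.1833 p [0.5085 0.1848 0.0077] yaw -78.18 tilt [-0.0001 -0.0002] F [ 0.7  0.1 -1.5] shift cm [0.0693 0.0623 0.0673] turn 0.02375954731235197
[ 0.0416 -0.0687  0.0113]
```

Request:
step_arm --targets "0.4 0 0 0;0.5 0 0 0;0.5 0 0 0;0.6 0 0 0;0.8 0 0 0;0.8 0 0 0;0.8 0 0 0;0.8 0 0 0;0.8 0 0 0;0.8 0 0 0;0.6 0 0 0;0.4 0 0 0"

```text
time_s: 9.18
tcp_pos: [0.5246, 0.1076, 0.0078]
ee_rot: [[0.204, -0.979, 0.0], [-0.979, -0.204, 0.0], [-0.0, -0.0, -1.0]]
wrist_force: [-0.3, 2.0, -1.0]
gripper_width: 0.271
gripper_force: 30.0
```

```bash
python3 - <<'E'
from h import *
go(.55,-.011,.007,-78.2);print(sense()['moment'])
a=cap('top','top4.png')['frame'];b=cap('side','side4.png')['frame']
cv2.imwrite('pics/c4.png',np.vstack([cv2.resize(a[100:200,80:265],None,fx=3,fy=3,interpolation=2),cv2.resize(b[130:230,160:345],None,fx=3,fy=3,interpolation=2)]))
E
```

```text
t 9.1833 p [0.5246 0.1076 0.0078] yaw -78.22 tilt [0. 0.] F [-0.3  2.  -1. ] shift cm [12.1287 -0.0677  0.0837] turn -0.015025364063276925
[0.53   0.0664 0.1219]
```

View pics/c4.png

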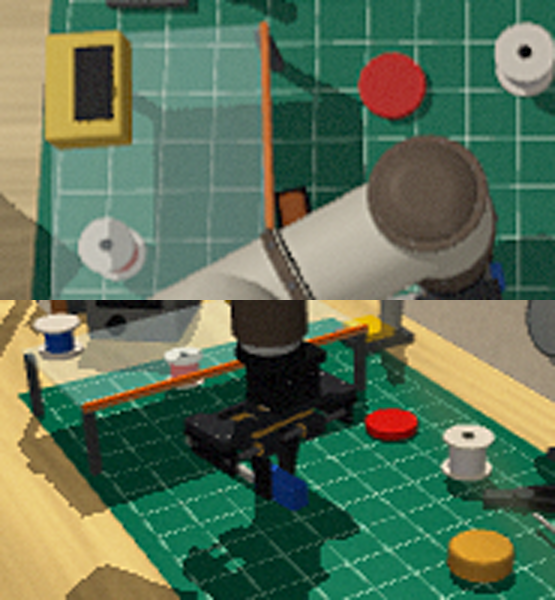

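The pack is coming out with the toe behind it: its end shows at (290,205) in the upper half, at the strip. I keep pulling.

Request:
step_arm --targets "0.6 0 0 0;0.8 0 0 0;0.8 0 0 0;0.8 0 0 0;0.8 0 0 0;0.8 0 0 0;0.8 0 0 0;0.8 0 0 0;0.8 0 0 0;0.8 0 0 0;0.8 0 0 0;0.8 0 0 0"

```text
time_s: 10.28
tcp_pos: [0.5438, 0.0157, 0.0078]
ee_rot: [[0.205, -0.979, -0.0], [-0.979, -0.205, -0.0], [-0.0, 0.0, -1.0]]
wrist_force: [1.0, 0.6, -1.5]
gripper_width: 0.271
gripper_force: 30.0
```

Request:
step_arm --targets "0.8 0 0 0;0.8 0 0 0;0.6 0 0 0;0.4 0 0 0;0.2 0 0 0;0 0 0 0;0 0 0 0;0 0 0 0"

```text
time_s: 10.95
tcp_pos: [0.5494, -0.0108, 0.0079]
ee_rot: [[0.205, -0.979, 0.0], [-0.979, -0.205, -0.0], [0.0, -0.0, -1.0]]
wrist_force: [-0.5, 0.1, -1.4]
gripper_width: 0.273
gripper_force: 30.0
```

Request:
step_arm --targets "-0.4 0 0 0;-0.6 0 0 0;-0.2 0 0 0;0 0 0 0;0 0 -0.8 0;0 0 -1.2 0;0 0 -1.2 0;0 0 -1 0;0 0 -0.6 0;0 0 0 0"

```text
time_s: 11.78
tcp_pos: [0.548, 0.001, 0.0577]
ee_rot: [[0.205, -0.979, 0.004], [-0.979, -0.205, 0.001], [-0.0, -0.004, -1.0]]
wrist_force: [0.6, 0.1, -1.3]
gripper_width: 0.276
gripper_force: 30.0
```

Request:
step_arm --targets "1 1 0 0;1.5 1.2 0 0;1.5 1.2 0 5.7;1.5 1 0 5.7;1.5 1 0 5.7;1.5 1 0 0;1.5 1 0 0;1.5 1 0 0;0.5 0.5 0 0;0 0 0 0;0 0 0 0"

```text
time_s: 12.7
tcp_pos: [0.464, -0.1232, 0.0557]
ee_rot: [[-0.093, -0.996, -0.0], [-0.996, 0.093, -0.0], [0.0, 0.0, -1.0]]
wrist_force: [0.6, -0.2, -1.4]
gripper_width: 0.276
gripper_force: 30.0
```

```bash
python3 - <<'E'
from h import *
go(.452,-.12,.006,-95.2)
a=cap('top','top5.png')['frame']
cv2.imwrite('pics/c5.png',cv2.resize(a[95:265,120:345],None,fx=3,fy=3,interpolation=2))
E
```

```text
t 12.7 p [ 0.464  -0.1232  0.0557] yaw -95.31 tilt [-0.0001 -0.0001] F [ 0.6 -0.2 -1.4] shift cm [-0.2047  1.2226  4.9697] turn -0.10946257823924554
```

View pics/c5.png

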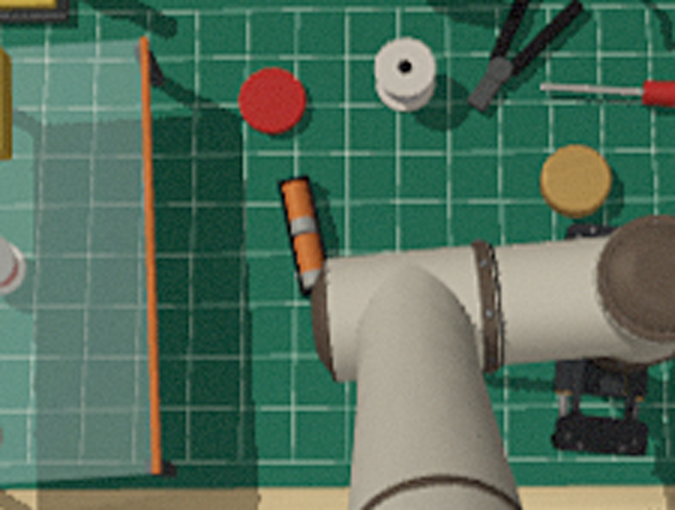

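The pack lies in the open, from (295,180) to about (310,290) in the crop. Next I lay the hook down.

Request:
step_arm --targets "0 0.5 1 0;0 0.5 1.5 0;0 0 1.2 0;0 0 0.7 0;0 0 0.4 0;0 0 0.2 0;0 0 0.05 0;0 0 0 0;0 0 0 0"

```text
time_s: 13.5
tcp_pos: [0.4548, -0.1219, 0.0058]
ee_rot: [[-0.092, -0.996, 0.001], [-0.996, 0.092, 0.0], [-0.0, -0.001, -1.0]]
wrist_force: [0.0, -0.9, -1.8]
gripper_width: 0.274
gripper_force: 30.0
```

Request:
step_arm --targets "0 0 0 0;0 0 0 0;0 0 0 0;0 0 0 0;0 0 0 0;0 0 0 0;0 0 -1 0;0 0 -2 0;0 0 -3 0;0 0 -3 0;0 0 -3 0;0 0 0 0" --claw 8.7

```text
time_s: 14.5
tcp_pos: [0.4582, -0.1222, 0.1311]
ee_rot: [[-0.09, -0.996, 0.013], [-0.996, 0.09, -0.001], [-0.0, -0.013, -1.0]]
wrist_force: [0.1, -0.1, 0.9]
gripper_width: 0.984
gripper_force: 0.0
```

```bash
python3 - <<'E'
from h import *
c=ld('top5.png')
f=lambda p:((p[0]+.5)/3-.5+120,(p[1]+.5)/3-.5+95)
for p in [(279,182),(308,176),(327,258),(302,290)]: print(onz(c,*f(p),.024))
go(.587,.14,.1,None)
E
```

```text
[0.6392 0.1656 0.024 ]
[0.6448 0.1378 0.024 ]
[0.5642 0.1193 0.024 ]
[0.5336 0.1428 0.024 ]
t 14.5 p [ 0.4582 -0.1222  0.1311] yaw -95.19 tilt [ 0.0125 -0.0008] F [ 0.1 -0.1  0.9] shift cm [-27.2778 -10.4114   3.2556] turn None
```

Request:
step_arm --targets "0 0 0 6.6;0 0 0 6.6;0 0 0 6.6;0 0 0 6.6;0 0 0 6.6;0 0 0 6.6;0 0 0 6.6;0 0 0 6.6;0 0 0 6.6;0 0 0 6.6;0 0 0 6.6;0 0 0 0"

```text
time_s: 15.5
tcp_pos: [0.4538, -0.122, 0.1249]
ee_rot: [[-0.978, -0.208, -0.001], [-0.208, 0.978, 0.0], [0.001, 0.0, -1.0]]
wrist_force: [0.4, 0.0, -0.5]
gripper_width: 1.006
gripper_force: 0.0
```

Request:
step_arm --targets "1 -1.5 -1 0;1.5 -3 -1 0;1.5 -3 -1 0;1.5 -3 -1 0;1.5 -3 -1 0;1.5 -3 -1 0;1.5 -2 0 0;0 0 0 0;0 0 0 0"

```text
time_s: 16.25
tcp_pos: [0.3944, -0.3247, 0.1848]
ee_rot: [[-0.978, -0.209, -0.001], [-0.209, 0.978, 0.001], [0.0, 0.001, -1.0]]
wrist_force: [-0.0, 0.8, -0.4]
gripper_width: 1.0
gripper_force: 0.0
```

```bash
python3 - <<'E'
from h import *
a=cap('top','top6.png')['frame'];b=cap('side','side6.png')['frame'];T6,S6=ld('top6.png'),ld('side6.png')
def orange(im,x0,x1,y0,y1):
    h=cv2.cvtColor(im,cv2.COLOR_BGR2HSV); m=cv2.inRange(h,(5,120,80),(18,255,255)); k=np.zeros_like(m);k[y0:y1,x0:x1]=m[y0:y1,x0:x1]; return k
m=orange(a,205,260,135,205); pts=np.argwhere(m)[:,::-1].astype(np.float32); print('n',len(pts),cv2.minAreaRect(pts))
w=np.array([onz(T6,*p,.024)[:2] for p in pts]); q=cv2.minAreaRect((w*1000).astype(np.float32)); print(q,cv2.boxPoints(q))
# whole pack: predicted centre; black case pixels around
d=(a.max(2)<70).astype(np.uint8); 
box=proj(T6,[.587,.14,.024]); print('pred',box)
x,y=box.astype(int); hs=cv2.cvtColor(a,cv2.COLOR_BGR2HSV)
sub=hs[y-25:y+26,x-14:x+15]; notmat=~((sub[...,0]>60)&(sub[...,0]<95)&(sub[...,1]>60))
for r_ in notmat: print(''.join('#' if v else '.' for v in r_))
E
```

```text
n 204 ((218.07020568847656, 160.6376495361328), (49.54405212402344, 13.341665267944336), 77.00537872314453)
((624.0217895507812, 150.2602996826172), (147.1442108154297, 38.63184356689453), 12.921931266784668) [[547.9933 152.6346]
 [556.6324 114.9811]
 [700.0502 147.886 ]
 [691.4112 185.5395]]
pred [221.4413 172.9224]
.............................
...........#.................
...........#.................
............................#
.............................
.............................
.............................
...........#####.............
.......#########.............
......##########............#
......###########...........#
.......##########............
.......##########...........#
.......##########............
.......###########...........
........##########...........
........##########...........
........##########...........
........##########...........
.........##########..........
.........##########.........#
.........##########..........
.........##########..........
.........##########..........
..........##########.........
..........##########.........
..........##########.........
..........##########.........
..........##########........#
..........###########........
..........###########........
...........##########.......#
...........##########.......#
...........###########.......
............##########.......
...........###########.......
............##########.......
............##########.......
...........############......
...........############.....#
...........############.....#
.............##########......
.............##########.....#
..............##########.....
..............#####.##......#
..............###...........#
.............................
.............................
...........#................#
...........##...............#
.............................
```

```bash
python3 - <<'E'
from h import *
a=cv2.imread('pics/top6.png');b=cv2.imread('pics/side6.png');T6,S6=ld('top6.png'),ld('side6.png')
hs=cv2.cvtColor(a,cv2.COLOR_BGR2HSV); nm=(~((hs[...,0]>60)&(hs[...,0]<95)&(hs[...,1]>60))).astype(np.uint8)
k=np.zeros_like(nm);k[148:202,205:240]=nm[148:202,205:240]
def big(k):
    n,l,st,c=cv2.connectedComponentsWithStats(k,connectivity=4); i=1+st[1:,4].argmax(); return np.argwhere(l==i)[:,::-1].astype(np.float32)
p=big(k)
for z in(.012,.024):
    w=np.array([onz(T6,*q,z)[:2]*1000 for q in p],np.float32); print('pack z',z,cv2.minAreaRect(w),w.mean(0))
mt=p.mean(0)
# side height check: same world centre
hb=cv2.cvtColor(b,cv2.COLOR_BGR2HSV); e=proj(S6,[.587,.14,.024]); x,y=e.astype(int); print('side pred',e)
m=cv2.inRange(hb,(5,110,60),(18,255,255)); kk=np.zeros_like(m); kk[y-30:y+30,x-35:x+36]=m[y-30:y+30,x-35:x+36]
sp=np.argwhere(kk)[:,::-1].astype(np.float32); print(len(sp),sp.min(0),sp.max(0),sp.mean(0))
mo=np.zeros_like(k); mo[148:202,205:240]=cv2.inRange(hs,(5,120,80),(18,255,255))[148:202,205:240]; to=np.argwhere(mo)[:,::-1]; print('top orange',len(to),to.mean(0)); print('tri',tri(T6,to.mean(0),S6,sp.mean(0)))
# bay floor
for nm_,lab,im,c0 in(('top',T6,cv2.imread('pics/top0.png'),ld('top0.png')),('side',S6,cv2.imread('pics/side0.png'),ld('side0.png'))):
    h=cv2.cvtColor(im,cv2.COLOR_BGR2HSV); e=proj(c0,[.53,-.327,.006]).astype(int)
    s=np.zeros(h.shape[:2],np.uint8); Q=(slice(e[1]-32,e[1]+33),slice(e[0]-32,e[0]+33)); s[Q]=((h[...,1]<50)&(h[...,2]>120))[Q]
    p=big(s); w=np.array([onz(c0,*q,.006)[:2]*1000 for q in p],np.float32); print('bay',nm_,len(p),cv2.minAreaRect(w),w.mean(0))
E
```

```text
pack z 0.012 ((590.3539428710938, 142.64471435546875), (113.4213638305664, 31.964195251464844), 11.273387908935547) [589.8114 141.2663]
pack z 0.024 ((587.4759521484375, 141.5815887451172), (112.30289459228516, 31.64900016784668), 11.273386001586914) [586.9389 140.2167]
side pred [262.1348 179.9147]
89 [227. 149.] [288. 195.] [246.6742 162.0562]
top orange 198 [220.399  169.7929]
tri (array([0.5542, 0.1429, 0.1085]), np.float64(0.04392950368074837))
bay top 561 ((534.1237182617188, -328.73394775390625), (39.27314758300781, 120.9903793334961), 83.84616088867188) [ 533.9792 -329.332 ]
bay side 386 ((537.2902221679688, -325.55181884765625), (33.61196517944336, 115.75382232666016), 83.92367553710938) [ 537.2752 -326.7578]
```

```bash
python3 - <<'E'
from h import *
go(.5875,.141,.10,-168.7)
E
```

```text
t 16.35 p [ 0.395  -0.3234  0.1848] yaw -167.8 tilt [-0.0008  0.0006] F [ 0.  -0.2 -0.2] shift cm [-28.6342  41.3203   8.4972] turn 0.9042568518426037
```

Request:
step_arm --targets "-1.5 2.2 0 0.9;-2.2 3.3 0 0;-2.2 3.3 0 0;-2.2 3.3 0 0;-2.2 3.3 0 0;-2.2 3.3 0 0;-2.2 3.3 0 0;-2.2 3.3 0 0;-2.2 3.3 0 0;-2.2 3.2 1 0;-2.2 3.2 2 0;-2.2 3.1 2 0"

```text
time_s: 17.35
tcp_pos: [0.572, 0.1011, 0.137]
ee_rot: [[-0.98, -0.199, 0.002], [-0.199, 0.98, 0.001], [-0.002, 0.001, -1.0]]
wrist_force: [0.5, -0.3, -0.5]
gripper_width: 0.997
gripper_force: 0.0
```

Request:
step_arm --targets "-1.6 2 2 0;-0.5 1 1 0;0 0 0 0;0 0 0 0;0 0 0 0"

```text
time_s: 17.77
tcp_pos: [0.5861, 0.1307, 0.1076]
ee_rot: [[-0.981, -0.195, 0.001], [-0.195, 0.981, 0.0], [-0.001, -0.0, -1.0]]
wrist_force: [1.2, -0.6, -0.2]
gripper_width: 1.005
gripper_force: 0.0
```

```bash
python3 - <<'E'
from h import *
go(.5875,.141,.014,-168.7)
E
```

```text
t 17.7667 p [0.5861 0.1307 0.1076] yaw -168.73 tilt [0.0006 0.    ] F [ 1.2 -0.6 -0.2] shift cm [-0.3315  0.989   9.3645] turn -0.029574932162717005
```

Request:
step_arm --targets "-0.3 1 1 0;0 0 2 0;0 0 2 0;0 0 1.5 0;0 0 1.2 0;0 0 1 0;0 0 0.5 0;0 0 0.15 0;0 0 0 0;0 0 0 0"

```text
time_s: 18.6
tcp_pos: [0.588, 0.1414, 0.0142]
ee_rot: [[-0.981, -0.195, 0.002], [-0.195, 0.981, 0.001], [-0.002, 0.0, -1.0]]
wrist_force: [0.5, -0.5, -0.1]
gripper_width: 1.002
gripper_force: 0.0
```

```bash
python3 - <<'E'
from h import *
go(.5875,.141,.014,-168.7)
E
```

```text
t 18.6 p [0.588  0.1414 0.0142] yaw -168.78 tilt [0.0015 0.0006] F [ 0.5 -0.5 -0.1] shift cm [ 0.0583 -0.0325  0.0168] turn -0.07666131905182283
```

Request:
step_arm --targets "0 0 0 0;0 0 0 0;0 0 0 0;0 0 0 0;0 0 0 0;0 0 0 0;0 0 0 0;0 0 0 0;0 0 0 0;0 0 0 0;0 0 0 0;0 0 0 0" --claw 0

```text
time_s: 19.6
tcp_pos: [0.5873, 0.1411, 0.0133]
ee_rot: [[-0.981, -0.195, -0.0], [-0.195, 0.981, -0.0], [0.0, -0.0, -1.0]]
wrist_force: [-0.2, -0.9, 0.2]
gripper_width: 0.363
gripper_force: 30.0
```

Request:
step_arm --targets "0 0 -0.5 0;0 0 -1 0;0 0 -1.5 0;0 0 -1.5 0;0 0 -1.5 0;0 0 -1.5 0;0 0 -1 0;0 0 -0.5 0;0 0 0 0;0 0 0 0"

```text
time_s: 20.43
tcp_pos: [0.5871, 0.1412, 0.1031]
ee_rot: [[-0.981, -0.194, -0.0], [-0.194, 0.981, 0.0], [0.0, 0.0, -1.0]]
wrist_force: [0.3, 0.1, -1.8]
gripper_width: 0.362
gripper_force: 30.0
```

```bash
python3 - <<'E'
from h import *
go(.5325,-.3275,.10,-186); print(sense()['gripper_width']*87,sense()['gripper_force'])
E
```

```text
t 20.4333 p [0.5871 0.1412 0.1031] yaw -168.79 tilt [-0.0005  0.0002] F [ 0.3  0.1 -1.8] shift cm [ 14.4632 -44.9155   0.3086] turn 17.209586714857494
31.497780790435808 29.99957710504532
```

Request:
step_arm --targets "0 0 0 5.7;0 0 0 5.7;0 0 0 5.8;0 -1 0 0;0 -2 0 0;0 -3 0 0;0 -3.5 0 0;0 -3.5 0 0;0 -3.5 0 0;0 -3.5 0 0;0 -3.5 0 0;0 -3.5 0 0"

```text
time_s: 21.43
tcp_pos: [0.5579, -0.1294, 0.1026]
ee_rot: [[-0.995, 0.101, -0.002], [0.101, 0.995, 0.0], [0.002, -0.0, -1.0]]
wrist_force: [1.2, 0.2, -1.4]
gripper_width: 0.361
gripper_force: 30.0
```

Request:
step_arm --targets "0 -3.5 0 0;0 -3.5 0 0;0 -3.5 0 0;0 -3.5 0 0;0.5 -3 0 0;0 -2 0 0;0 -1 0 0;0 0 0 0;0 0 0 0;0 0 0 0"

```text
time_s: 22.27
tcp_pos: [0.5333, -0.3248, 0.103]
ee_rot: [[-0.995, 0.103, -0.001], [0.103, 0.995, 0.001], [0.001, 0.0, -1.0]]
wrist_force: [0.0, 0.7, -1.8]
gripper_width: 0.368
gripper_force: 30.0
```

```bash
python3 - <<'E'
from h import *
go(.5325,-.3275,.06,-186); print(sense()['gripper_width']*87,sense()['gripper_force'])
a=cap('top','top7.png')['frame'];b=cap('side','side7.png')['frame']
cv2.imwrite('pics/c7.png',np.hstack([cv2.resize(a[130:260,180:310],None,fx=3,fy=3,interpolation=2),cv2.resize(b[215:315,285:385],(390,390),interpolation=2)]))
E
```

```text
t 22.2667 p [ 0.5333 -0.3248  0.103 ] yaw 174.11 tilt [-0.0008  0.0006] F [ 0.   0.7 -1.8] shift cm [ 0.0508 -0.2838  4.2958] turn 360.1115711923536
32.01870174127338 29.99963879585266
```

Request:
step_arm --targets "0 -0.3 1 0;0 0 1.5 0;0 0 1.5 0;0 0 1 0;0 0 0.8 0;0 0 0 0;0 0 0 0"

```text
time_s: 22.95
tcp_pos: [0.5332, -0.3285, 0.045]
ee_rot: [[-0.995, 0.103, -0.001], [0.103, 0.995, -0.0], [0.001, -0.0, -1.0]]
wrist_force: [-0.9, -1.1, -1.3]
gripper_width: 0.366
gripper_force: 30.0
```

```bash
python3 - <<'E'
from h import *
go(.5325,-.3275,.0195,-186)
b=cap('side','side8.png')['frame']; c=ld('side8.png'); e=proj(c,[.53,-.327,.02]).astype(int); print(e)
cv2.imwrite('pics/c8.png',cv2.resize(b[e[1]-55:e[1]+45,e[0]-60:e[0]+60],(720,600),interpolation=2))
E
```

```text
t 22.95 p [ 0.5332 -0.3285  0.045 ] yaw 174.06 tilt [-0.0008 -0.    ] F [-0.9 -1.1 -1.3] shift cm [0.08   0.0963 2.5472] turn 360.06076325292815
[334 264]
```

View pics/c8.png

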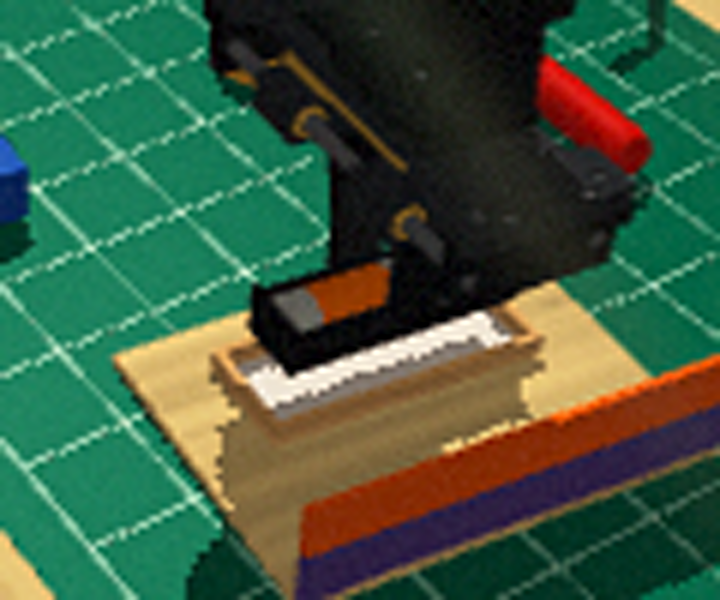

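The pack is held level above the bay, its near-left bottom corner at (293,372). The bay rim's outer corners are at (212,357), (275,435) and (545,340).

```bash
python3 - <<'E'
from h import *
c=ld('side8.png'); e=(334,264)
g=lambda p,z:onz(c,e[0]-60+(p[0]+.5)/6-.5,e[1]-55+(p[1]+.5)/6-.5,z)[:2]
u=np.array([.9945,-.1045]);v=np.array([.1045,.9945])
print('pack c from corner',g((293,372),.0317)+.056*u+.016*v)
print('pack c from L corner top',g((253,288),.0557)+.056*u-.016*v)
for p,su,sv in[((212,357),1,-1),((275,435),1,1),((545,340),-1,1)]: print('bay c',g(p,.016)+su*.066*u+sv*.026*v)
E
```

```text
pack c from corner [ 0.5385 -0.328 ]
pack c from L corner top [ 0.5344 -0.3316]
bay c [ 0.5316 -0.3335]
bay c [ 0.532  -0.3315]
bay c [ 0.5327 -0.3319]
```

Request:
step_arm --targets "0.2 -0.1 0 0;0 0 0.5 0;0 0 0.5 0;0 0 0.4 0;0 0 0.3 0;0 0 0.2 0;0 0 0.2 0;0 0 0.2 0;0 0 0 0;0 0 0 0"

```text
time_s: 23.83
tcp_pos: [0.5311, -0.3295, 0.0222]
ee_rot: [[-0.995, 0.104, -0.0], [0.104, 0.995, 0.0], [0.0, 0.0, -1.0]]
wrist_force: [-0.2, -0.2, -0.8]
gripper_width: 0.364
gripper_force: 30.0
```

Request:
step_arm --targets "0 0 0.1 0;0 0 0.1 0;0 0 0.1 0;0 0 0 0;0 0 0 0"

```text
time_s: 24.25
tcp_pos: [0.5311, -0.3294, 0.0193]
ee_rot: [[-0.995, 0.104, 0.0], [0.104, 0.995, 0.0], [-0.0, 0.0, -1.0]]
wrist_force: [0.5, 0.6, -1.4]
gripper_width: 0.366
gripper_force: 30.0
```

Request:
step_arm --targets "0 0 0.05 0;0 0 0 0;0 0 0 0"

```text
time_s: 24.5
tcp_pos: [0.5311, -0.3295, 0.0193]
ee_rot: [[-0.995, 0.104, 0.0], [0.104, 0.995, -0.0], [-0.0, -0.0, -1.0]]
wrist_force: [-1.3, 0.4, 2.4]
gripper_width: 0.361
gripper_force: 30.0
```

Request:
step_arm --targets "0 0 0 0;0 0 0 0;0 0 0 0;0 0 0 0;0 0 0 0;0 0 -0.5 0;0 0 -1 0;0 0 -2 0;0 0 -3 0;0 0 -3 0;0 0 -3 0;0 0 0 0" --claw 6.5

```text
time_s: 25.5
tcp_pos: [0.535, -0.3315, 0.1525]
ee_rot: [[-0.995, 0.103, 0.013], [0.102, 0.995, -0.007], [-0.014, -0.005, -1.0]]
wrist_force: [1.1, -0.4, 0.6]
gripper_width: 0.747
gripper_force: 0.0
```

Request:
step_arm --targets "2 1 -2 0;3 1 -2 0;3 1 -2 0;3 1 -1 0;3 1 0 0;2 1 0 0;0 0 0 0;0 0 0 0"

```text
time_s: 26.17
tcp_pos: [0.3778, -0.2529, 0.2154]
ee_rot: [[-0.995, 0.103, 0.003], [0.103, 0.995, -0.001], [-0.003, -0.001, -1.0]]
wrist_force: [-0.4, 0.9, -0.5]
gripper_width: 0.745
gripper_force: 0.0
```

```bash
python3 - <<'E'
from h import *
go(0.5,-.3,.2)
a=cap('top','top9.png')['frame'];b=cap('side','side9.png')['frame']
u=np.array([.9945,-.1045,0]);v=np.array([.1045,.9945,0])
for n,im in(('top',a),('side',b)):
    c=ld(n+'9.png'); h=cv2.cvtColor(im,cv2.COLOR_BGR2HSV); e=proj(c,[.532,-.329,.03]).astype(int)
    m=np.zeros(h.shape[:2],np.uint8); Q=(slice(e[1]-30,e[1]+31),slice(e[0]-32,e[0]+33))
    for nm,k in(('orange',cv2.inRange(h,(5,150,70),(16,255,255))),('black',cv2.inRange(h,(0,0,0),(180,255,48))),('white',((h[...,1]<50)&(h[...,2]>120)).astype(np.uint8))):
        m[:]=0;m[Q]=k[Q]; nn,l,st,ct=cv2.connectedComponentsWithStats(m); 
        if nn>1:
            for i in np.argsort(-st[1:,4])[:3]+1:
                w=np.array([onz(c,*q,.03)[:2]*1000 for q in np.argwhere(l==i)[:,::-1]],np.float32); print(n,nm,st[i,4],cv2.minAreaRect(w))
s=0
cc=ld('top9.png'); h=cv2.cvtColor(a,cv2.COLOR_BGR2HSV); k=cv2.inRange(h,(105,120,60),(125,255,255)); k[260:]=0;k[:,:230]=0;k[:130]=0;k[:,340:]=0
n_,l,st,ct=cv2.connectedComponentsWithStats(k); i=1+st[1:,4].argmax(); w=np.array([onz(cc,*q,.03)[:2]*1000 for q in np.argwhere(l==i)[:,::-1]],np.float32); print('hook handle',st[i,4],cv2.minAreaRect(w))
cv2.imwrite('pics/fin.png',np.vstack([a[130:260,180:380],b[190:330,220:420]]))
E
```

```text
t 26.1667 p [ 0.3778 -0.2529  0.2154] yaw 174.06 tilt [ 0.0031 -0.001 ] F [-0.4  0.9 -0.5] shift cm [-12.64    -3.4145   1.578 ] turn None
top orange 101 ((566.5297241210938, -329.56512451171875), (22.380796432495117, 34.77208709716797), 86.37379455566406)
top orange 1 ((594.303955078125, -401.5539855957031), (0.0, 0.0), 0.0)
top orange 1 ((579.8274536132812, -400.4559631347656), (0.0, 0.0), 0.0)
top black 74 ((560.8148193359375, -326.89007568359375), (35.283145904541016, 55.22968292236328), 83.23133850097656)
top black 50 ((552.2921752929688, -402.54931640625), (19.459482192993164, 20.653291702270508), 85.71170043945312)
top black 4 ((533.6527099609375, -301.7986145019531), (8.873881340026855, 1.7908107042312622), 14.772417068481445)
top white 1118 ((494.8248596191406, -354.2685852050781), (117.7822265625, 98.36266326904297), 85.49114227294922)
top white 535 ((502.0589599609375, -258.884765625), (44.53679656982422, 104.7304916381836), 87.06320190429688)
top white 9 ((578.10302734375, -308.0682678222656), (2.4202795028686523, 23.48017120361328), 79.61227416992188)
side orange 256 ((5
[... 346 characters left out ...]
(523.4932250976562, -338.9639892578125), (45.28116226196289, 121.34577178955078), 83.85694885253906)
side black 2 ((413.7855224609375, -357.343017578125), (3.775045156478882, 0.0), 92.35733032226562)
side black 1 ((676.7739868164062, -289.74359130859375), (0.0, 0.0), 0.0)
side white 16 ((489.50018310546875, -327.3408508300781), (11.228360176086426, 10.872753143310547), 71.39077758789062)
side white 16 ((541.7078857421875, -331.9361267089844), (12.929418563842773, 8.9957914352417), 86.0710678100586)
side white 1 ((501.6006164550781, -276.7841796875), (0.0, 0.0), 0.0)Traceback (most recent call last):
  File "<stdin>", line 15, in <module>
ValueError: attempt to get argmax of an empty sequence
```

Request:
step_arm --targets "0 2 0 0;0 3.5 0 0;0 3.5 0 0;0 3.5 0 0;0 3.5 0 0;0 3.5 0 0;0 3.5 0 0;0 3.5 0 0;0 3.5 0 0;0 3.5 0 0;0 3.5 0 0;0 2 0 0"

```text
time_s: 27.27
tcp_pos: [0.4202, 0.1384, 0.2139]
ee_rot: [[-0.995, 0.102, 0.001], [0.102, 0.995, 0.0], [-0.001, 0.0, -1.0]]
wrist_force: [0.5, -0.4, 0.9]
gripper_width: 0.749
gripper_force: 0.0
```

Request:
step_arm --targets "0 3 0 0;0 1 0 0;0 0 0 0;0 0 0 0;0 0 0 0;0 0 0 0"

```text
time_s: 27.77
tcp_pos: [0.423, 0.1736, 0.2138]
ee_rot: [[-0.994, 0.105, -0.0], [0.105, 0.994, -0.0], [0.0, -0.0, -1.0]]
wrist_force: [0.9, -0.5, 0.2]
gripper_width: 0.742
gripper_force: 0.0
```

```bash
python3 - <<'E'
from h import *
go(0.5,-.3,.2)
a=cap('top','top10.png')['frame'];c=ld('top10.png');h=cv2.cvtColor(a,cv2.COLOR_BGR2HSV)
def comp(k,cen,r,z,nm):
    e=proj(c,cen).astype(int); m=np.zeros_like(k); Q=(slice(e[1]-r,e[1]+r+1),slice(e[0]-r,e[0]+r+1)); m[Q]=k[Q]
    w=np.array([onz(c,*q,z)[:2]*1000 for q in np.argwhere(m)[:,::-1]],np.float32); print(nm,len(w),cv2.minAreaRect(w) if len(w) else '')
comp(cv2.inRange(h,(105,100,50),(130,255,255)),[.455,-.13,.03],32,.03,'handle')
e=proj(c,[.532,-.329,.03]).astype(int)
k=cv2.inRange(h,(3,130,60),(18,255,255)); k2=cv2.inRange(h,(0,0,0),(180,255,60))
for y in range(e[1]-28,e[1]+29): print(''.join('o' if k[y,x] else '#' if k2[y,x] else 'w' if h[y,x,1]<50 else '.' for x in range(e[0]-16,e[0]+17)))
print(e)
E
```

```text
t 27.7667 p [0.423  0.1736 0.2138] yaw 173.95 tilt [-0.0002 -0.0003] F [ 0.9 -0.5  0.2] shift cm [-12.6452 -46.2882   1.391 ] turn None
handle 224 ((451.7263488769531, -127.71372985839844), (69.63774108886719, 25.074556350708008), 85.41107940673828)
.................................
.................................
.................................
.................................
.................................
.................................
.................................
.................................
.................................
.........www.....................
........www############..........
........ww##oooooooo##...........
........ww##ooooooooo#...........
........ww##ooooooooo##..........
........ww##ooooooooo##..........
........w###ooooooooo#...........
........w###ooooooooo#...........
........w###ooooooooo#...........
........w###ooooooooo#...........
........w###ooooooooo#...........
........w###ooooooooo#...........
........w###ooooooooo#...........
........w##oooooooooo#...........
........w###oo...ooo##...........
........w###wwwwww..##...........

[... 397 characters left out ...]
..........
.......ww##ooooooooo#............
.......w###ooooooooo#............
.......w###ooooooooo#............
.......w###ooooooooo#............
.......w###ooooooooo##...........
.......w###........o#............
.......w###wwwwwwww##............
.......ww##wwwwwwww##............
.......w###wwwwwwww##............
.......w###wwwwwwwww#............
......ww#####wwwwww##............
......ww#############............
......wwwwww########w............
.............ww.wwwww............
.................................
.................................
.................................
.................................
.................................
.................................
[388 189]
```

```bash
python3 -c "
from h import *
print(r.finish_job())"
```

```text
the job is handed in; nothing more can be done
None
```

The hook drew the pack out and lies on the table again at its old spot, and the pack sits level in the bay by camera check; I handed the job in at about 28 s and got no verdict back.

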